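# Slide a forgotten candle out of a donated vase

## Robot

A 7-joint arm with a two-finger parallel gripper is mounted at the origin on the work surface. World frame = base frame: x ahead of the robot, y to its left, z up, the work surface at z = 0. Lengths are in m, angles in degrees, forces in N, time in s.
With the tool pointing down it reaches from about 0.425 to 0.875 m from the base axis. Payload 4.7 kg.
Tool frame: the origin (TCP) lies at the very end of the fingers, on their centre line; the grasp point (between the pads) lies 19 mm behind it; y points along the fingers, z is the direction in which the jaws open and shut, and the axes are right-handed (so a half turn about y gives the same grasp; the last joint's range is limited). The gripper opens to 87 mm and grips with 3 to 60 N. Pads are 19 mm wide; open, the fingers measure 117 mm over their backs; the gripper's body (75 mm by 190 mm) begins 51 mm behind the grasp point.
Start: joints at [-66.687, 18.392, -4.016, 83.108, 1.295, 78.541, -3.26], TCP at [0.249, 0.601, 0.223] pointing down, gripper open.
Joint ranges: [-163.93, 163.93], [-17.29, 119.83], [-79.2, 71.16], [3.27, 140.29], [-89.18, 269.18], [5.43, 117.66], [-154.24, 154.24]. Speed limits (degrees/s): [147.25, 147.25, 180, 180, 180, 180, 180].

## Interface

Orientations are given as [roll, pitch, yaw] about the fixed x, y, z axes, in that order (R = Rz(yaw) Ry(pitch) Rx(roll)).
In Python, from cell import env gives the robot as it stands.
- The arm moves only by the shell command python3 -m pendant 'ROWS' [FORCE]. ROWS is JSON, one flat list of numbers, 7 for each row, row after row: the shift along the world's x, y, z in units of 40 mm (1.0 is 40 mm), then the turn, a rotation vector about the world's x, y, z in units of 10 degrees (1.0 is 10 degrees), then the finger opening in mm, from 0 to 87. In form: [x, y, z, wx, wy, wz, jaw, x, y, z, wx, wy, wz, jaw, ...]. A call has 1 to 10 rows; each row shifts and turns the commanded pose from where the row before left it; what a row does not reach is not made up. A row lasts 1/8 s, in which the tool goes at most 62.5 mm and 10.7 degrees, less where a joint would pass 70% of its speed; a pose out of reach is approached as far as the arm can. A call is refused whole if a number of a shift passes 1 or a number of a turn 1, either way. A call with a gripper value outside its range is refused whole. The fingers move at their own pace and stop on an object; FORCE is the grip in N (left out, the last holds). Time passes only in rows, so rows that do not move let the fingers close. It gives the time, the measured TCP pose, the force and the opening at its end, in the units of the state.
- env.get_obs(): the state, without advancing time (a new reading comes with each control period).
- env.read_camera(name): name is "scene" or "top" or "wrist"; returns a dict with "image" (420x560x3 uint8, red, green, blue), "fx", "fy", "cx", "cy" (pixels), "cam_to_world" (4x4, takes a point from camera to world coordinates). Camera axes: x right, y up, looking along -z (the intrinsics and any distortion apply to the point x, -y, -z); pixel columns grow to the right and rows downward; lengths in m; the calibration is good to about 2 mm. The wrist camera is an equidistant fisheye: a pixel r from the principal point sees the ray r / f radians off the axis. A picture is of the moment at which its call begins. There is no depth.
- env.sign_off(): hands the job in, once; it reports no verdict.
The state is a dict: "time_s": time; "qpos": joint angles; "joint_velocities": joint speeds; "effort": joint torques, N m; "tool_pos": TCP position; "tool_rot": TCP orientation; "force": force on the tool from outside, world axes, zero at the start; "wrist_torque": the same for the moment, N m; "grip_width": finger opening in m.
Only numpy, scipy, OpenCV 4.12 (cv2) and the standard library are available. Lean on these libraries where they do the work, as an engineer would, in place of code of your own. Each camera call takes 0.05 s, during which the arm holds its last target.

## Task

A candle was left inside the square stoneware vase lying on the cork mat, too deep to get hold of. Tip the vase mouth-down just above the mat so that the candle slides part of the way out (not right out), lay the vase back down on its side on the mat and let go of it; then draw the candle out by its exposed end and lay it gently down flat in the wooden tray. Do not drop the vase or the candle, and leave the other things where they stand.

Things in the scene. Friction and masses are not known exactly. Their poses are not given: they have to be found in the camera images.
- vase_center (a point): centre of the square grey-brown stoneware vase lying on its side on the mat: 185 mm long, 50 x 50 mm outside, about 0.4 kg (varies). On its axis, half-way along, 25 mm above the face it lies on. x axis along the vase towards the open mouth (at the start to the robot's right, -y, within 25 degrees), z axis up as it lies. Walls 5 mm: bore 40 x 40 mm, 177 mm deep; the closed end has a paler band
- vase_mouth (a point): centre of the open mouth of the vase, 92.5 mm from vase_center along its x axis; same axes. The bore is glazed and slippery: the candle in it starts to slide at a slope of about 13 to 20 degrees and stays put when level; the outside is not slippery
- candle_center (a point): centre of the ivory wax candle: round, 22 mm diameter, 150 mm long plus a 5 mm wick, 55 g; half-way along, on its axis. x axis along the candle towards its flat foot, the end nearest the vase's mouth; the tapered wick end is deep in the vase. At the start it lies on the bottom of the bore, its foot 17 to 22 mm inside the mouth, its axis 16 mm above the vase's underside
- candle_foot (a point): centre of the flat foot of the candle, 75 mm from candle_center along its x axis; same axes
- mat: thin cork mat fixed to the bench, 220 mm (its x) by 340 mm (its y), 4 mm thick; origin at the centre of its underside, on the bench
- tray: shallow open wooden tray, fixed, 240 mm (its x) by 140 mm (its y) outside, 28 mm high, walls and floor 6 mm thick; origin at the centre of its underside, on the bench. It lies to the left or to the right of the mat, the plain wooden board in the other place
- board: plain flat wooden board, 210 x 130 x 14 mm, fixed, left or right of the mat opposite the tray; not used. Origin at the centre of its underside
- candlestick: low brass candle holder, 72 mm across, 34 mm high, standing between the mat and the robot; not used. Origin at the centre of its foot
- bowl: small white bowl, 90 mm across, 38 mm high, standing between the mat and the robot; not used. Origin at the centre of its foot
- mug: white mug, 80 mm across, 90 mm high, standing beyond the mat; not used. Origin at the centre of its foot
- tumbler: clear tumbler, 70 mm across, 110 mm high, standing beyond the mat; not used. Origin at the centre of its foot
There are look-alikes about, which are no part of the job. There is more than one size of the part that bears vase_center; the job needs the largest.

How it is judged (in metres and radians):
On the way, in this order (a step that is already met when the one before it is completed fails the run):
1. the vase lies on its side on the mat, let go, with between 25 and 115 mm of the candle standing out of its mouth (x of candle_foot in the frame of vase_mouth between 0.025 and 0.115 m and x of candle_center in the frame of vase_mouth below 0.045 m and angle between vase_center's own x axis and vertical between 1.4508 and 1.6908 rad and x of vase_center in the frame of mat between -0.11 and 0.11 m and y of vase_center in the frame of mat between -0.17 and 0.17 m and z of vase_center in the frame of mat below 0.04 m and contact force between the fingers and vase below 0.1 N), for 0.2 s.
2. the candle is held in the fingers, fully out of the vase, while the vase still lies on the mat, not held (distance between candle_center and vase_mouth above 0.085 m and x of candle_center in the frame of vase_mouth above 0.07 m and contact force between the fingers and candle above 0.3 N and contact force between the fingers and vase below 0.1 N and angle between vase_center's own x axis and vertical between 1.4508 and 1.6908 rad and x of vase_center in the frame of mat between -0.11 and 0.11 m and y of vase_center in the frame of mat between -0.17 and 0.17 m and z of vase_center in the frame of mat below 0.04 m), for 0.1 s.
At the end, for the whole second after the job is handed in: the candle lies flat (within about 7 degrees) on the floor of the tray, wholly inside its walls, released and at rest; the vase lies on its side (within about 7 degrees) with its centre over the cork mat, released and at rest (x of candle_center in the frame of tray between -0.11 and 0.11 m and y of candle_center in the frame of tray between -0.064 and 0.064 m and z of candle_center in the frame of tray below 0.024 m and angle between candle_center's own x axis and vertical between 1.4508 and 1.6908 rad and angle between vase_center's own x axis and vertical between 1.4508 and 1.6908 rad and x of vase_center in the frame of mat between -0.11 and 0.11 m and y of vase_center in the frame of mat between -0.17 and 0.17 m and z of vase_center in the frame of mat below 0.04 m and linear speed of candle below 0.03 m/s and linear speed of vase below 0.02 m/s and contact force between the fingers and candle below 0.1 N and contact force between the fingers and vase below 0.1 N); the robot touches nothing.
It fails at once if the vase falls: it moves faster than 0.5 m/s while not held (linear speed of vase above 0.5 m/s and contact force between the fingers and vase below 0.1 N).
It fails at once if the candle, once out of the vase, falls: it moves faster than 0.7 m/s while not held (linear speed of candle above 0.7 m/s and distance between candle_center and vase_center above 0.18 m and contact force between the fingers and candle below 0.1 N).
It fails at once if a bystander (candlestick, bowl, mug or tumbler) is pushed more than 40 mm from its place or knocked over (distance of any of candlestick, bowl, mug, tumbler from where it was at the start of the episode above 0.04 m or angle between any of candlestick, bowl, mug, tumbler's own z axis and vertical above 0.5 rad).
It also fails if it takes over 61 s, if anything falls off the work surface, if the arm or the gripper's body presses on something with over 40 N, if the wrist force passes 120 N, or if a joint passes its speed limit or range.

## Working session

There is one attempt and no reset: what is moved stays moved. The work goes in short steps, Python scripts to look and compute and a shell command to move; the robot and the scene stay as the last step left them, time stands still between calls to the robot, and variables do not carry over. Pictures are saved under pics/ and viewed, and the job is handed in when it is done.

```bash
ls; mkdir -p pics; python3 - <<'E'
from cell import env
import cv2
o=env.get_obs(); print(o['time_s'],o['tool_pos'],o['tool_rot'],o['grip_width'])
for n in ['scene','top','wrist']:
    c=env.read_camera(n); cv2.imwrite(f'pics/{n}0.png',c['image'][:,:,::-1]); print(n,c['fx'],c['fy'],c['cx'],c['cy'],c['cam_to_world'], [k for k in c])
E
```

```text
pics
0.0 [0.24867581 0.59995508 0.22147213] [-9.01070457e+01 -6.63827255e-03 -2.25086324e+01] 0.08691250061681609
scene 481.537412409974 481.537412409974 275.4804418318377 218.15326186247557 [[ 0.84739795 -0.33055689  0.41551036  1.09414073]
 [ 0.53038543  0.49064988 -0.69134216 -0.88311382]
 [ 0.02465781  0.80622257  0.59109827  0.83413554]
 [ 0.          0.          0.          1.        ]] ['image', 'fx', 'fy', 'cx', 'cy', 'cam_to_world']
top 475.2253459901872 475.2253459901872 276.8631902524752 218.14913574729954 [[-2.26709094e-03  9.87831836e-01 -1.55509243e-01  3.09940084e-01]
 [-9.99963890e-01 -9.65779755e-04  8.44310644e-03  5.98690233e-02]
 [ 8.19018166e-03  1.55522769e-01  9.87798355e-01  1.51130452e+00]
 [ 0.00000000e+00  0.00000000e+00  0.00000000e+00  1.00000000e+00]] ['image', 'fx', 'fy', 'cx', 'cy', 'cam_to_world']
wrist 325.19226210127806 325.19226210127806 273.63615470348196 212.52253486359805 [[ 0.38309113 -0.88045212 -0.2793658   0.17008199]
 [ 0.92370634  0.36423602  0.118738    0.63247677]
 [-0.00278803 -0.30353944  0.9528148   0.38367025]
 [ 0.          0.          0.          1.        ]] ['image', 'fx', 'fy', 'cx', 'cy', 'cam_to_world']
```

View pics/scene0.png

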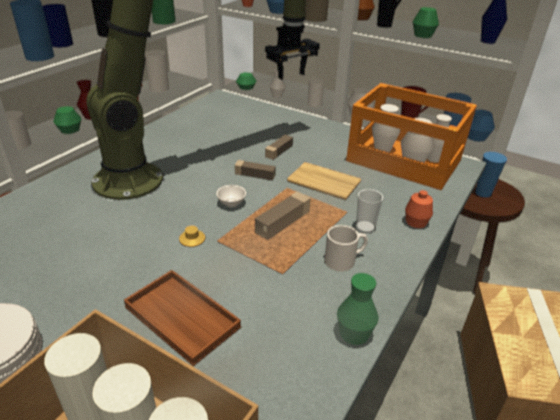

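View pics/top0.png

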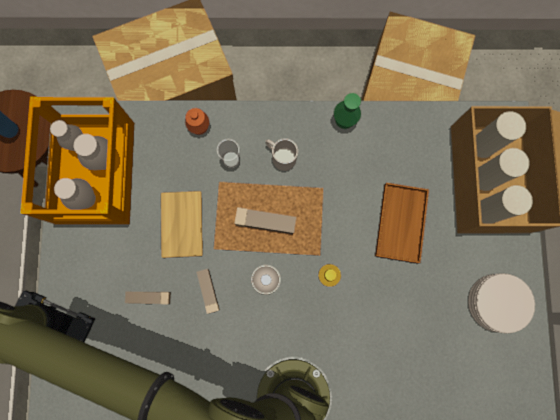

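The scene shows three vase-like blocks in the top view: (267,221) on the cork mat, and look-alikes at (147,298) and (207,291) on the bench. The last two are smaller and off the mat. I choose the one on the mat. The tray is on the right at (402,223), the board on the left at (181,224), the bowl at (266,280), the candlestick at (330,275), the tumbler at (229,153) and the mug at (284,152).

```bash
cat > h.py <<'E'
import numpy as np, cv2
from scipy.spatial.transform import Rotation as R
def ray(c,u,v):
    d=np.array([(u-c['cx'])/c['fx'],-(v-c['cy'])/c['fy'],-1.]); T=c['cam_to_world']
    return T[:3,3],T[:3,:3]@d
def onz(c,u,v,z):
    o,d=ray(c,u,v); return o+d*(z-o[2])/d[2]
def proj(c,P):
    T=c['cam_to_world']; p=(np.atleast_2d(P)-T[:3,3])@T[:3,:3]
    return np.c_[c['cx']+c['fx']*p[:,0]/-p[:,2], c['cy']-c['fy']*p[:,1]/-p[:,2]]
def crop(c,name,u0,v0,u1,v1,s):
    cv2.imwrite('pics/'+name+'.png',cv2.resize(c['image'][v0:v1,u0:u1,::-1],None,fx=s,fy=s,interpolation=cv2.INTER_CUBIC))
E
python3 - <<'E'
from cell import env
from h import *
c=env.read_camera('top'); crop(c,'t1',205,170,335,265,6)
c=env.read_camera('scene'); crop(c,'s1',210,180,360,280,5)
E
```

```text
(no output)
```

View pics/t1.png

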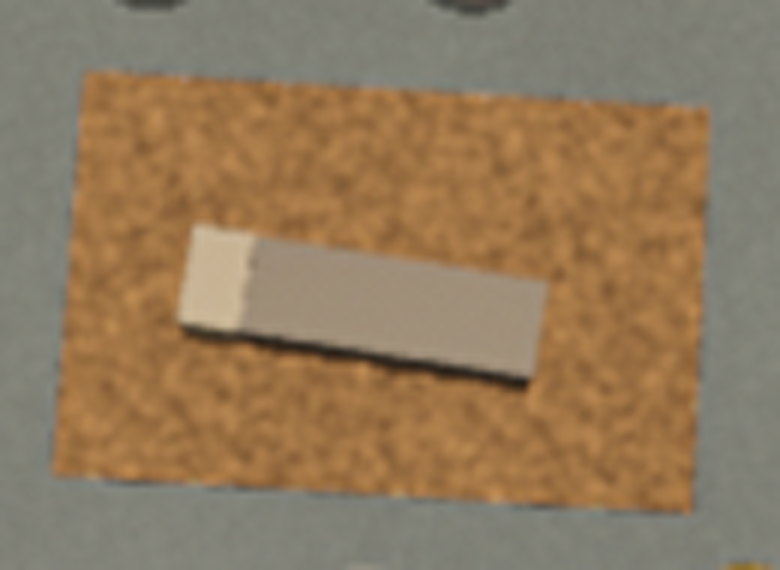

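View pics/s1.png

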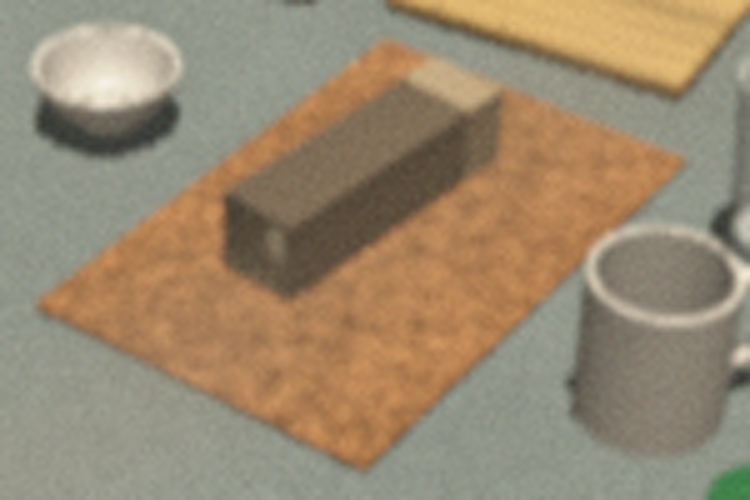

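The close crops confirm the choice: the vase has its pale closed end on the left at crop (215,278), and its open mouth on the right at crop (540,330). The candle foot shows in the mouth in the scene crop at (275,245).

```bash
python3 - <<'E'
from cell import env
from h import *
np.set_printoptions(precision=4,suppress=True)
c=env.read_camera('top'); s=env.read_camera('scene')
P=np.array([onz(c,205+(x+.0)/6,170+y/6,.054) for x,y in [(192,226),(547,282),(532,378),(180,324)]])
print(P); print('sides',[np.linalg.norm(P[i]-P[(i+1)%4]) for i in range(4)])
ctr=P.mean(0); ax=(P[1]+P[2]-P[0]-P[3])[:2]; print('vase c',ctr,'yaw',np.degrees(np.arctan2(ax[1],ax[0])))
Q=np.array([onz(s,210+(x)/5,180+y/5,.054) for x,y in [(415,62),(500,98),(288,228),(228,192)]])
print('scene',Q.mean(0),[np.linalg.norm(Q[i]-Q[(i+1)%4]) for i in range(4)])
M=np.array([onz(c,205+x/6,170+y/6,.004) for x,y in [(85,72),(708,107),(692,512),(53,476)]])
print('mat',M.mean(0),[np.linalg.norm(M[i]-M[(i+1)%4]) for i in range(4)],M)
T=np.array([onz(c,x,y,.028) for x,y in [(384.5,184),(428,188),(420,263),(376,257)]])
print('tray',T.mean(0),[np.linalg.norm(T[i]-T[(i+1)%4]) for i in range(4)],T)
for n,u,v,z in [('bowl',266,280,.038),('stick',330,275,.034),('mug',284,152,.09),('tumbler',229,149,.11)]: print(n,onz(c,u,v,z))
crop(c,'tray',360,165,450,280,5)
E
```

```text
[[ 0.5725  0.1714  0.054 ]
 [ 0.5429 -0.0126  0.054 ]
 [ 0.4929 -0.0044  0.054 ]
 [ 0.5212  0.1771  0.054 ]]
sides [np.float64(0.186371928409665), np.float64(0.05072282594514397), np.float64(0.183675586999879), np.float64(0.05167579654592737)]
vase c [0.5324 0.0829 0.054 ] yaw -99.00127904196368
scene [0.5371 0.0793 0.054 ] [np.float64(0.06042567753631267), np.float64(0.17705236603604194), np.float64(0.04580327741330461), np.float64(0.17078691096802828)]
mat [0.5469 0.0719 0.004 ] [np.float64(0.337615193722181), np.float64(0.21943996986962813), np.float64(0.3386186320639345), np.float64(0.21941387816591912)] [[ 0.6662  0.234   0.004 ]
 [ 0.6467 -0.103   0.004 ]
 [ 0.4276 -0.0907  0.004 ]
 [ 0.4472  0.2473  0.004 ]]
tray [ 0.529 -0.349  0.028] [np.float64(0.1396087484273369), np.float64(0.24226283490274517), np.float64(0.13822726471340918), np.float64(0.23623015126608055)] [[ 0.6538 -0.2977  0.028 ]
 [ 0.6407 -0.4367  0.028 ]
 [ 0.4013 -0.3993  0.028 ]
 [ 0.4202 -0.2623  0.028 ]]
bowl [0.3494 0.0811 0.038 ]
stick [ 0.3644 -0.1166  0.034 ]
mug [0.741  0.0252 0.09  ]
tumbler [0.7444 0.1935 0.11  ]
```

View pics/tray.png

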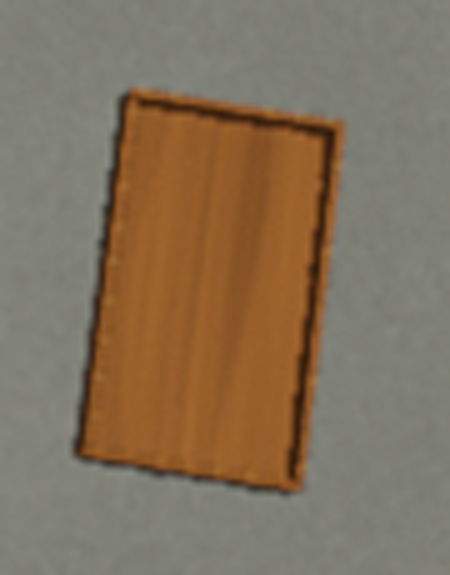

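```bash
python3 -m pendant '[0.5,-0.9,0,0,0,-0.55,87, 0.5,-0.9,0,0,0,-0.55,87, 0.5,-0.9,0,0,0,-0.55,87, 0.5,-0.9,0,0,0,-0.55,87, 0.5,-0.9,0,0,0,-0.55,87, 0.5,-0.9,0,0,0,-0.55,87, 0.5,-0.9,0,0,0,-0.55,87, 0.5,-0.9,0,0,0,-0.55,87, 0.5,-0.9,0,0,0,-0.55,87, 0.5,-0.9,0,0,0,-0.55,87]' 40
python3 -m pendant '[0.5,-0.9,0,0,0,-0.55,87, 0.5,-0.9,0,0,0,-0.55,87, 0.5,-0.9,0,0,0,-0.55,87, 0.5,-0.9,0,0,0,-0.55,87, 0,0,0,0,0,0,87]'
cat > st.py <<'E'
from cell import env
from h import *
np.set_printoptions(precision=4,suppress=True)
o=env.get_obs(); r=R.from_euler('xyz',o['tool_rot'],degrees=True)
M=r.as_matrix(); p=np.array(o['tool_pos'])
print('t',o['time_s'],'q',np.array(o['qpos']),'grip',o['grip_width']); print('tcp',p,'grasp',p-.019*M[:,1],'F',o['force'])
print('approach',M[:,1],'jaw az',np.degrees(np.arctan2(M[1,2],M[0,2])),'jaw',M[:,2])
E
python3 st.py
```

```text
time_s: 1.6
tool_pos: [0.4496, 0.2387, 0.2227]
tool_rot: [-90.0, 0.0, -77.8]
force: [0.9, 0.8, 0.3]
grip_width: 0.087
time_s: 2.22
tool_pos: [0.5302, 0.0917, 0.2228]
tool_rot: [-89.9, -0.1, -100.0]
force: [-0.3, 0.1, 0.5]
grip_width: 0.0873
t 2.225 q [-36.247    4.5082  24.9688  99.9902  -1.8555  75.8913 -20.8872] grip 0.08725368404883592
tcp [0.5302 0.0917 0.2228] grasp [0.5301 0.0917 0.2418] F [-0.2854  0.0831  0.4679]
approach [ 0.001  -0.0016 -1.    ] jaw az -9.992373072143733 jaw [ 0.9848 -0.1735  0.0013]
```

```bash
python3 - <<'E'
from cell import env
from h import *
for n,(a,b,c2,d),s in [('scene',(210,180,360,280),5),('top',(205,170,335,265),6)]:
    c=env.read_camera(n); im=c['image'][:,:,::-1].copy()
    big=cv2.resize(im[b:d,a:c2],None,fx=s,fy=s,interpolation=cv2.INTER_CUBIC)
    yaw=np.radians(-99); X=np.array([np.cos(yaw),np.sin(yaw),0]);Y=np.array([-np.sin(yaw),np.cos(yaw),0])
    C=np.array([.533,.082,.029])
    P=[C+.0925*i*X+.025*j*Y+np.array([0,0,.025*k]) for k in(1,-1) for i,j in((1,1),(1,-1),(-1,-1),(-1,1))]
    q=((proj(c,P)-[a,b])*s).astype(int)
    cv2.polylines(big,[q[:4]],True,(0,255,0),1);cv2.polylines(big,[q[4:]],True,(255,0,0),1)
    cv2.imwrite(f'pics/ov_{n}.png',big)
c=env.read_camera('wrist');cv2.imwrite('pics/w1.png',c['image'][:,:,::-1])
E
```

```text
(no output)
```

View pics/ov_scene.png

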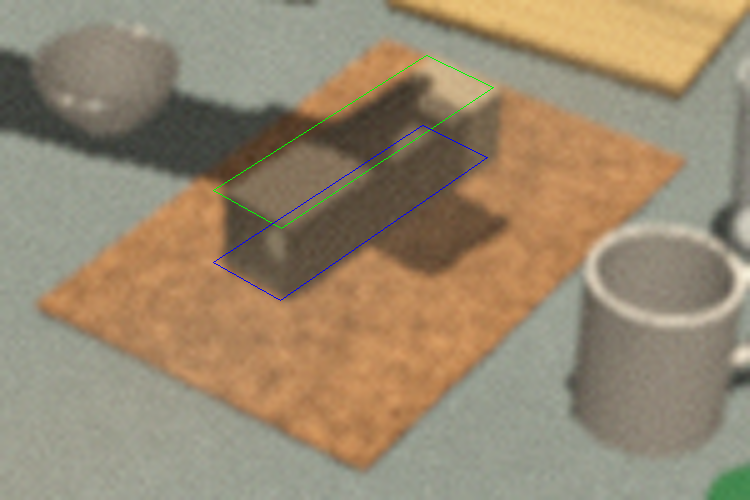

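View pics/ov_top.png

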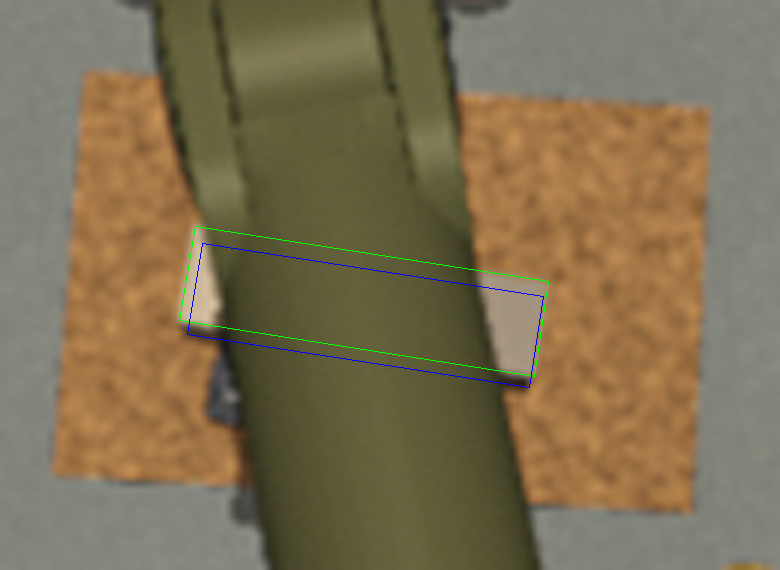

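View pics/w1.png

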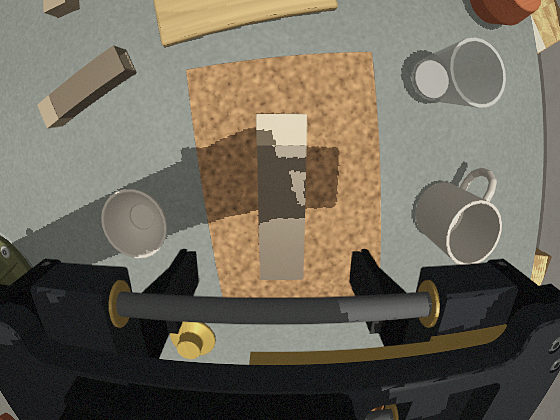

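The overlays match to about 2 px in both views. In the wrist view the vase (columns 257–307) sits between the fingertips. I descend now.

```bash
python3 -m pendant '[0.08,-0.27,-0.9,0,0,0.1,87, 0,0,-0.9,0,0,0,87, 0,0,-0.9,0,0,0,87, 0,0,-0.9,0,0,0,87, 0,0,-0.9,0,0,0,87, 0,0,-0.5,0,0,0,87, 0,0,-0.22,0,0,0,87, 0,0,0,0,0,0,87]' 40
python3 st.py
python3 -m pendant '[0,0,0,0,0,0,40, 0,0,0,0,0,0,40, 0,0,0,0,0,0,40, 0,0,0,0,0,0,40, 0,0,0,0,0,0,40]' 45
python3 st.py
```

```text
time_s: 3.38
tool_pos: [0.5317, 0.0866, 0.0137]
tool_rot: [-90.0, 0.0, -98.4]
force: [0.4, 0.1, -0.1]
grip_width: 0.0866
t 3.375 q [-33.2386  17.478   24.0321 112.1136  -8.9183  52.2123 -13.124 ] grip 0.08655287263756443
tcp [0.5317 0.0866 0.0137] grasp [0.5317 0.0866 0.0327] F [ 0.3986  0.1029 -0.0699]
approach [-0.0006  0.0001 -1.    ] jaw az -8.422293420362934 jaw [ 0.9892 -0.1465 -0.0006]
time_s: 4.0
tool_pos: [0.533, 0.0856, 0.0142]
tool_rot: [-89.9, 0.0, -98.5]
force: [2.0, 0.1, -0.5]
grip_width: 0.0498
t 4.0 q [-33.1926  17.4631  24.0986 112.0723  -8.908   52.1221 -13.1162] grip 0.049827955722802554
tcp [0.533  0.0856 0.0142] grasp [0.533  0.0856 0.0332] F [ 2.0074  0.1454 -0.4985]
approach [ 0.0021  0.0001 -1.    ] jaw az -8.512667411481981 jaw [ 0.989  -0.148   0.0021]
```

```bash
python3 -m pendant '[0,0,0.4,0,0,0,40, 0,0,0.5,0,0,0,40, 0,0,0.1,0.3,-0.04,0,40, 0,0,0.1,0.3,-0.04,0,40, 0,0,0.1,0.3,-0.04,0,40, 0,0,0.1,0.3,-0.04,0,40, 0,0,0,0,0,0,40]' 45
python3 st.py
python3 - <<'E'
from cell import env
from h import *
c=env.read_camera('scene'); crop(c,'s2',210,160,360,280,5)
E
```

```text
time_s: 4.88
tool_pos: [0.5314, 0.0841, 0.0659]
tool_rot: [-90.3, 12.0, -98.7]
force: [0.6, 0.2, -3.9]
grip_width: 0.0497
t 4.875 q [-25.9827  11.7478  24.454  112.7373 -20.2467  56.2025   0.5809] grip 0.049745942927017305
tcp [0.5314 0.0841 0.0659] grasp [0.5309 0.0801 0.0845] F [ 0.6488  0.2335 -3.949 ]
approach [ 0.0271  0.2069 -0.978 ] jaw az -8.620214564513542 jaw [ 0.9887 -0.1499 -0.0043]
```

View pics/s2.png

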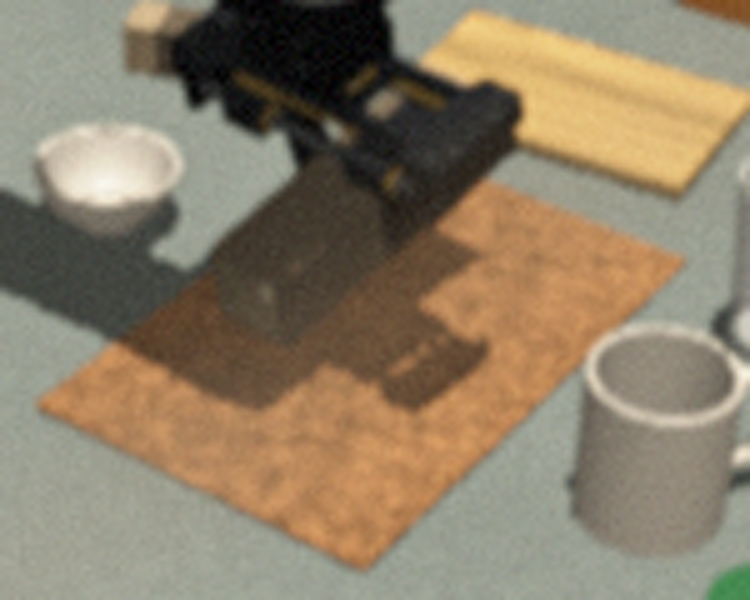

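At 12° of tilt the candle foot still sits inside the mouth at crop (268,292). I lower slightly, so that the mat will stop the candle, and tilt on.

```bash
python3 -m pendant '[0,0,-0.35,0,0,0,40, 0,0,0,0.3,-0.04,0,40, 0,0,0.1,0.3,-0.04,0,40, 0,0,0.1,0.2,-0.03,0,40, 0,0,0,0,0,0,40]' 45
python3 st.py
python3 - <<'E'
from cell import env
from h import *
c=env.read_camera('scene'); crop(c,'s3',210,160,360,280,5)
E
```

```text
time_s: 5.55
tool_pos: [0.5315, 0.0852, 0.0586]
tool_rot: [-90.4, 20.1, -98.6]
force: [0.2, -0.6, -4.2]
grip_width: 0.0497
t 5.55 q [-20.1153  12.9192  23.8903 114.3053 -30.788   56.3521  12.5352] grip 0.04970810141288707
tcp [0.5315 0.0852 0.0586] grasp [0.5306 0.0788 0.0764] F [ 0.1524 -0.6185 -4.238 ]
approach [ 0.0448  0.3405 -0.9392] jaw az -8.476811683474628 jaw [ 0.9891 -0.1474 -0.0062]
```

View pics/s3.png

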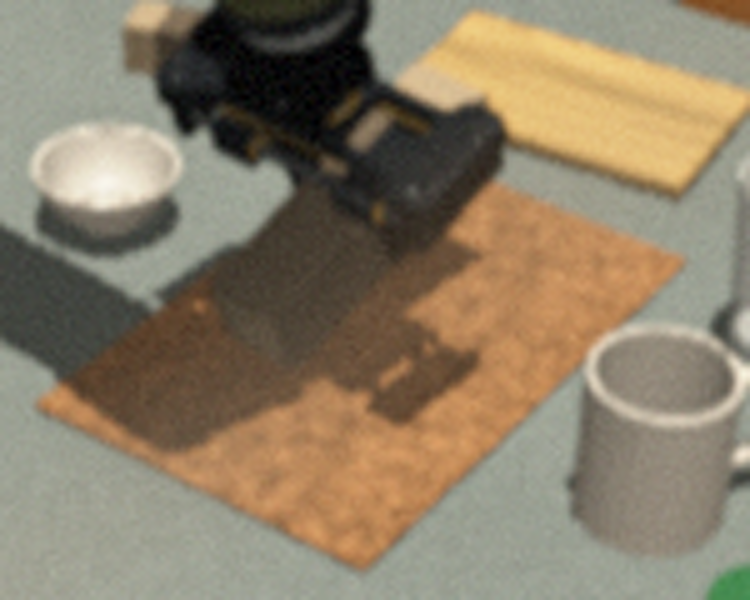

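Still not out at 20°. I tilt further while rising to keep room for it.

```bash
python3 -m pendant '[0,0,0.2,0.2,-0.03,0,40, 0,0,0.2,0.2,-0.03,0,40, 0,0,0,0,0,0,40, 0,0,0,0,0,0,40]' 45
python3 st.py
python3 - <<'E'
from cell import env
from h import *
c=env.read_camera('scene'); crop(c,'s4',210,160,360,280,5)
E
```

```text
time_s: 6.1
tool_pos: [0.532, 0.0856, 0.0758]
tool_rot: [-90.3, 24.2, -98.6]
force: [-0.6, 0.5, -5.1]
grip_width: 0.0497
t 6.1 q [-17.6548  12.1769  24.0527 114.1628 -34.6422  58.9261  16.7658] grip 0.049663307339074314
tcp [0.532  0.0856 0.0758] grasp [0.531  0.0778 0.0932] F [-0.6108  0.4792 -5.0904]
approach [ 0.0561  0.4064 -0.912 ] jaw az -8.447809953501995 jaw [ 0.9891 -0.1469 -0.0046]
```

View pics/s4.png

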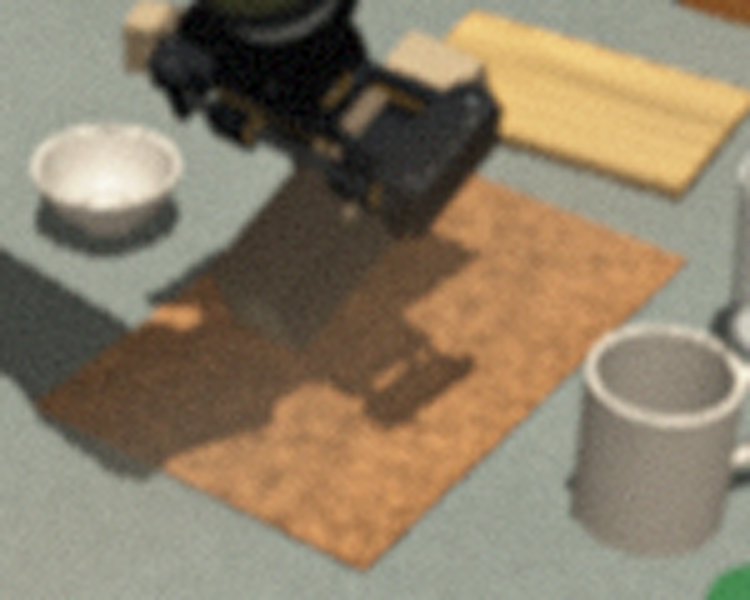

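```bash
cat > look.py <<'E'
import sys
from cell import env
from h import *
n,name,a,b,c2,d,s,g=sys.argv[1],sys.argv[2],*map(int,sys.argv[3:8]),float(sys.argv[8])
c=env.read_camera(n); im=c['image'].copy()
im=(255*(im/255.)**(1/g)).astype(np.uint8); c['image']=im
crop(c,name,a,b,c2,d,s)
E
python3 look.py scene s5 235 195 310 255 10 2.2; python3 look.py wrist w2 0 0 560 420 1 1.8
```

```text
(no output)
```

View pics/s5.png

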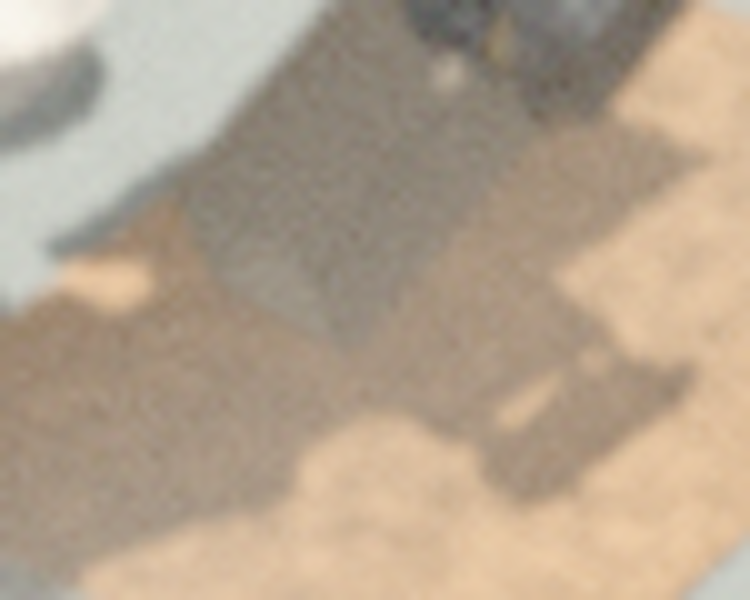

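View pics/w2.png

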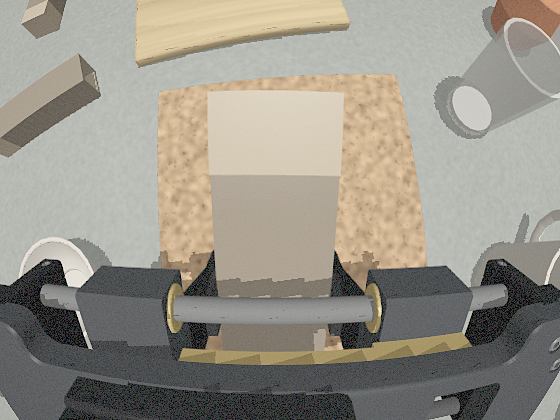

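```bash
cat > ov.py <<'E'
# overlay of vase as rigid with tool (grasp offset fixed at the pick) and candle protruding p
import sys
from cell import env
from h import *
name,p,a,b,c2,d,s=sys.argv[1],float(sys.argv[2]),*map(int,sys.argv[3:8])
o=env.get_obs(); M=R.from_euler('xyz',o['tool_rot'],degrees=True).as_matrix(); t=np.array(o['tool_pos'])
X=M[:,0]; X=X if X[1]<0 else -X; Z=-M[:,1]; Y=np.cross(Z,X)
C=t+.0148*Z+.004*X
print('vase C',C,'X',X)
c=env.read_camera('scene'); im=c['image'][:,:,::-1]
im=(255*(im/255.)**.5).astype(np.uint8)
big=cv2.resize(im[b:d,a:c2],None,fx=s,fy=s,interpolation=cv2.INTER_CUBIC)
pr=lambda P:((proj(c,P)-[a-2,b])*s).astype(int)
for i in(1,-1): cv2.polylines(big,[pr([C+.0925*i*X+.025*(j*Y+k*Z) for j,k in((1,1),(1,-1),(-1,-1),(-1,1))])],True,(0,255,0) if i==1 else (255,0,0),1)
th=np.linspace(0,6.28,24)
F=C+(.0925+p)*X-.009*Z
q=pr([F+.011*(np.cos(x)*Y+np.sin(x)*Z) for x in th]); cv2.polylines(big,[q],True,(0,0,255),1); print('foot low z',F[2]-.011*np.hypot(Z[2],Y[2]))
cv2.imwrite(f'pics/{name}.png',big)
E
python3 ov.py o1 -0.02 220 180 310 255 8
```

```text
vase C [0.53049974 0.07637663 0.08750131] X [-0.13528216 -0.90191243 -0.41018619]
foot low z 0.03952290021030451
```

View pics/o1.png

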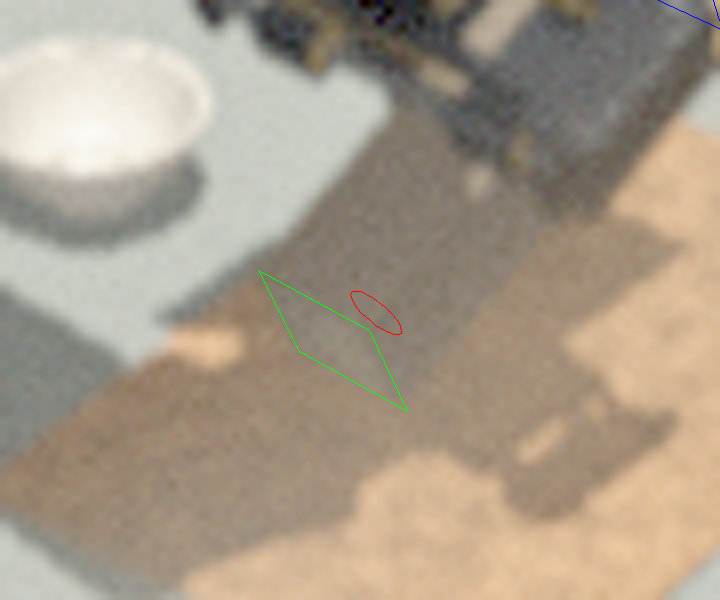

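The candle has still not appeared at 24°, and the vase overlay agrees with the tool. I tilt on in small steps.

```bash
python3 -m pendant '[0,0,0.05,0.2,-0.03,0,40, 0,0,0.1,0.2,-0.03,0,40, 0,0,0,0,0,0,40, 0,0,0,0,0,0,40, 0,0,0,0,0,0,40]' 45
python3 ov.py o2 0.06 220 180 310 255 8
```

```text
time_s: 6.92
tool_pos: [0.532, 0.0862, 0.0818]
tool_rot: [-90.3, 28.3, -98.5]
force: [-0.1, 0.7, -5.1]
grip_width: 0.0498
vase C [0.53049464 0.07577288 0.0929107 ] X [-0.13022509 -0.87118146 -0.47337542]
foot low z 0.0031038407553028204
```

View pics/o2.png

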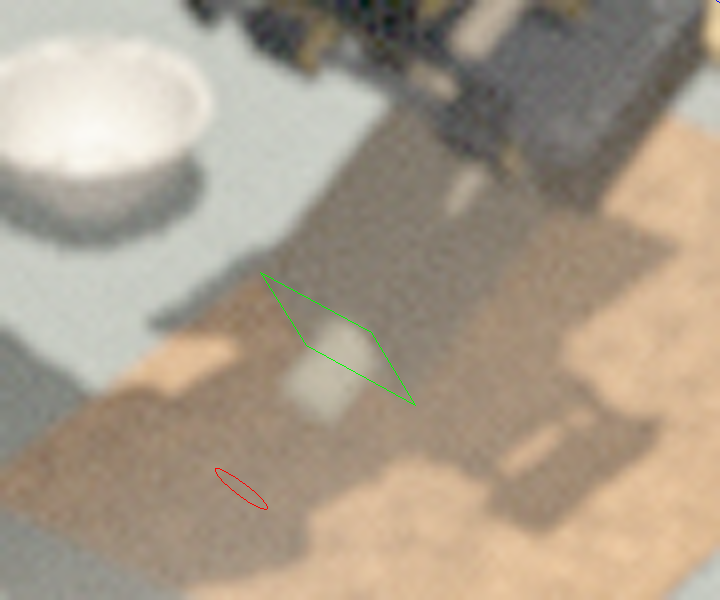

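The candle is emerging: its foot is at about (310,400) in the crop. I let it slide on to the mat.

```bash
python3 -m pendant '[0,0,0,0,0,0,40]' 45
python3 ov.py o3 0.06 220 180 310 255 8
```

```text
time_s: 7.1
tool_pos: [0.532, 0.086, 0.0818]
tool_rot: [-90.3, 28.3, -98.5]
force: [0.5, -1.0, -3.6]
grip_width: 0.0497
vase C [0.53052711 0.07554437 0.09294484] X [-0.13053407 -0.87107102 -0.47349354]
foot low z 0.003121231286707599
```

View pics/o3.png

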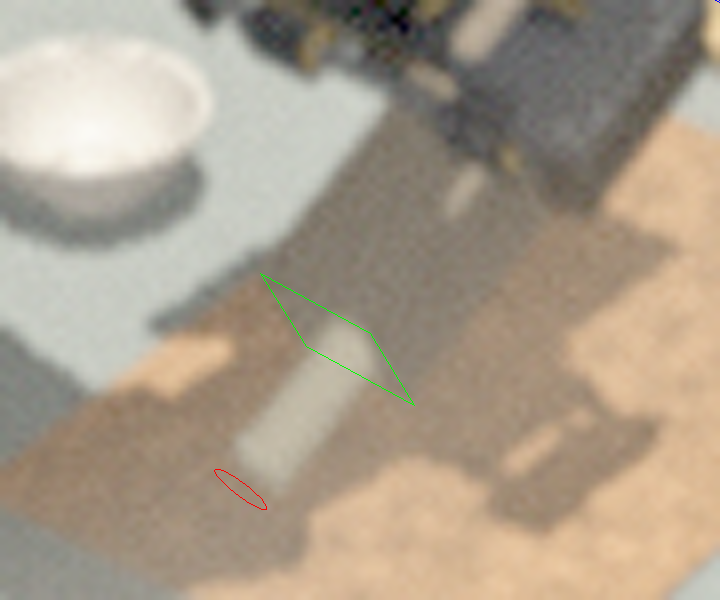

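The foot is down near the mat, with about 55 mm out and the wrist force relieved. I level now.

```bash
python3 -m pendant '[0,0,0,-0.5,0.07,0,40, 0,0,0,-0.5,0.07,0,40, 0,0,0,-0.5,0.07,0,40, 0,0,0,-0.5,0.07,0,40, 0,0,0,-0.4,0.06,0,40, 0,0,0,-0.3,0.05,0,40, 0,0,0,-0.1,0.02,0,40, 0,0,0,0,0,0,40]' 45
python3 st.py
python3 ov.py o4 0.055 220 180 310 255 8
```

```text
time_s: 8.15
tool_pos: [0.5318, 0.086, 0.0816]
tool_rot: [-90.2, 0.0, -98.5]
force: [0.7, -0.4, -5.3]
grip_width: 0.0499
t 8.15 q [-32.8459  12.1424  23.2616 109.042   -5.5921  60.1176 -15.7222] grip 0.0499085345668814
tcp [0.5318 0.086  0.0816] grasp [0.5319 0.086  0.1006] F [ 0.739  -0.3662 -5.2997]
approach [-0.0041  0.0007 -1.    ] jaw az -8.482592669804568 jaw [ 0.9891 -0.1475 -0.0041]
vase C [0.53127478 0.08206182 0.09644206] X [-1.47509421e-01 -9.89060643e-01 -1.21619397e-04]
foot low z 0.07642420047735347
```

View pics/o4.png

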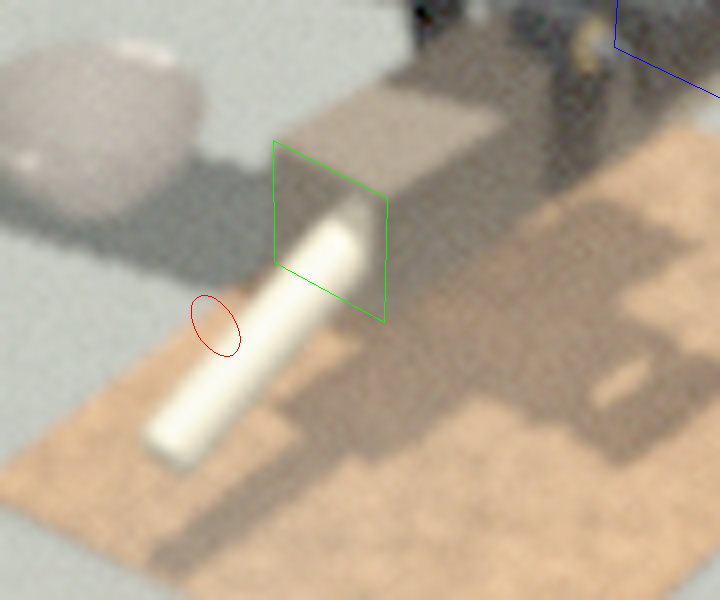

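```bash
cat > foot.py <<'E'
import sys
from cell import env
from h import *
# pixel in scene image of foot centre, axis point C, axis yaw
u,v,cx,cy,cz,yaw=map(float,sys.argv[1:])
c=env.read_camera('scene'); o,d=ray(c,u-2,v)
yaw=np.radians(yaw);X=np.array([np.cos(yaw),np.sin(yaw),0]);Y=np.array([-X[1],X[0],0]);C=np.array([cx,cy,cz])
t=((C-o)@Y)/(d@Y);P=o+t*d;print('foot',P,'ahead of mouth',(P-C)@X-.0925,'height vs underside',P[2]-cz+.025)
E
python3 foot.py 241.0 236.4 .5313 .0821 .0964 -98.5
python3 ov.py o5 0.055 220 180 310 255 8
```

```text
foot [ 0.50605229 -0.08683639  0.04925379] ahead of mouth 0.07831261451703947 height vs underside -0.022146205474337523
vase C [0.53131722 0.08109664 0.09649538] X [-1.48955951e-01 -9.88843828e-01  9.13568755e-05]
foot low z 0.07650892681046505
```

View pics/o5.png

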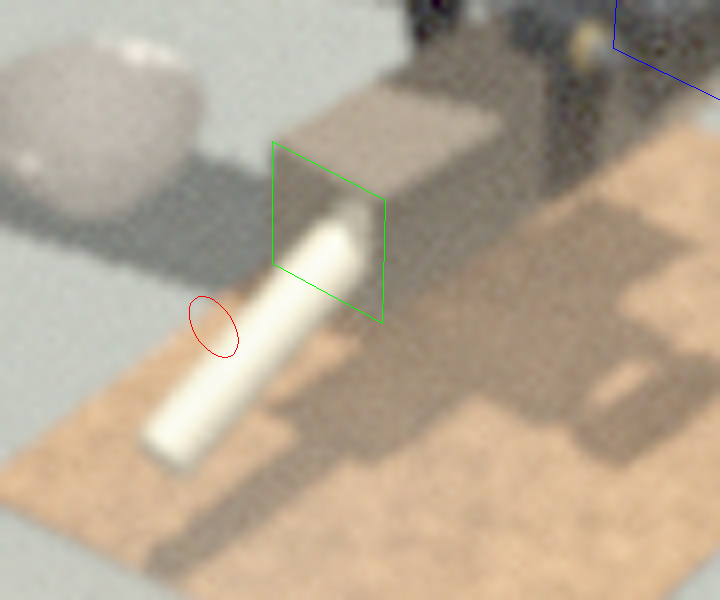

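The candle now stands about 80 mm out and is steady, sagging on the lip of the mouth. I shift the vase 40 mm towards +y, so that the candle foot comes down on the mat rather than its edge, and then lower slowly.

```bash
python3 -m pendant '[0,0.1,0,0,0,0,40, 0,0.2,0,0,0,0,40, 0,0.2,0,0,0,0,40, 0,0.2,0,0,0,0,40, 0,0.2,0,0,0,0,40, 0,0.1,0,0,0,0,40, 0,0,-0.1,0,0,0,40, 0,0,-0.2,0,0,0,40, 0,0,-0.2,0,0,0,40, 0,0,-0.2,0,0,0,40]' 45
python3 -m pendant '[0,0,-0.2,0,0,0,40, 0,0,-0.2,0,0,0,40, 0,0,-0.2,0,0,0,40, 0,0,-0.15,0,0,0,40, 0,0,0,0,0,0,40]' 45
python3 st.py
python3 look.py scene s6 200 170 320 260 6 1.5
```

```text
time_s: 9.55
tool_pos: [0.5318, 0.1253, 0.0529]
tool_rot: [-90.2, -0.1, -98.5]
force: [-1.3, -0.1, -5.1]
grip_width: 0.0498
time_s: 10.18
tool_pos: [0.5316, 0.1256, 0.0232]
tool_rot: [-90.3, -0.1, -98.5]
force: [0.1, 0.2, -5.2]
grip_width: 0.05
t 10.175 q [-34.5916  17.4048  21.1442 110.4451  -7.7321  53.7731 -18.2073] grip 0.05004164670433337
tcp [0.5316 0.1256 0.0232] grasp [0.5316 0.1256 0.0422] F [ 0.1291  0.2131 -5.2345]
approach [-0.0046 -0.0005 -1.    ] jaw az -8.488713114598763 jaw [ 0.989  -0.1476 -0.0045]
```

View pics/s6.png

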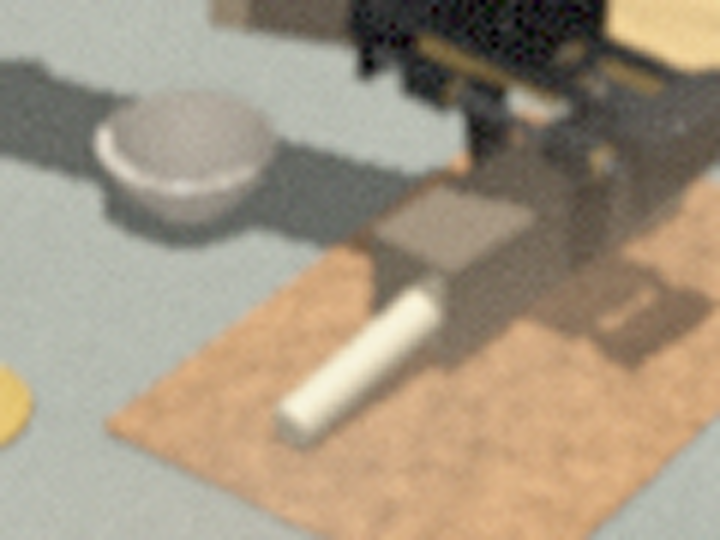

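```bash
python3 -m pendant '[0,0,-0.1,0,0,0,40, 0,0,-0.08,0,0,0,40, 0,0,0,0,0,0,40]' 45
python3 -m pendant '[0,0,-0.05,0,0,0,40, 0,0,0,0,0,0,40]' 45; python3 st.py
```

```text
time_s: 10.6
tool_pos: [0.5317, 0.1257, 0.0163]
tool_rot: [-90.2, -0.0, -98.5]
force: [-0.6, 0.6, -4.7]
grip_width: 0.0498
time_s: 10.85
tool_pos: [0.5319, 0.1257, 0.0145]
tool_rot: [-90.2, -0.0, -98.5]
force: [-0.3, 0.3, -5.7]
grip_width: 0.0494
t 10.85 q [-34.426   18.1304  21.0029 110.7419  -8.1148  52.7487 -17.916 ] grip 0.04943352323543219
tcp [0.5319 0.1257 0.0145] grasp [0.532  0.1257 0.0335] F [-0.2507  0.3364 -5.6566]
approach [-0.0037 -0.0001 -1.    ] jaw az -8.491436847603241 jaw [ 0.989  -0.1477 -0.0037]
```

```bash
python3 -m pendant '[0,0,-0.03,0,0,0,40, 0,0,0,0,0,0,40]' 45
python3 -m pendant '[0,0,-0.03,0,0,0,40, 0,0,0,0,0,0,40]' 45
python3 look.py scene s7 200 170 320 260 6 1.5
```

```text
time_s: 11.1
tool_pos: [0.5321, 0.1257, 0.0141]
tool_rot: [-90.2, -0.0, -98.5]
force: [-3.3, -0.8, 4.1]
grip_width: 0.0499
time_s: 11.35
tool_pos: [0.5321, 0.1257, 0.0141]
tool_rot: [-90.2, 0.0, -98.5]
force: [-7.4, -1.0, 13.2]
grip_width: 0.05
```

View pics/s7.png

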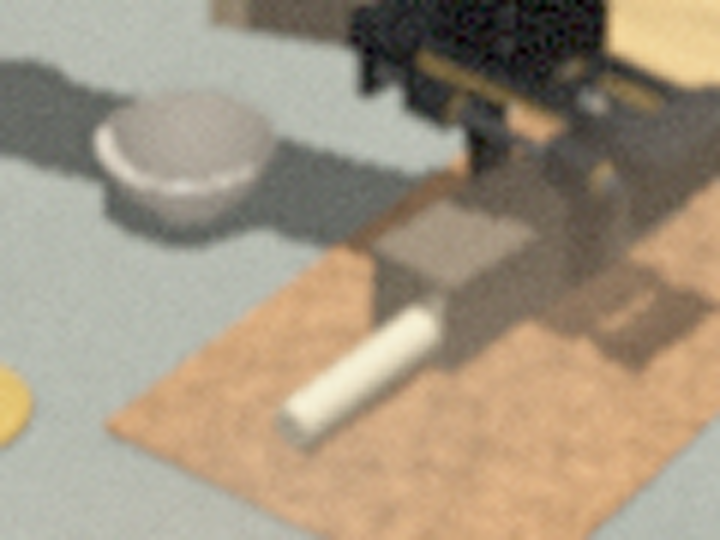

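The vase has landed: the force reversed, and the candle lies out at crop (295,425)–(425,320). I release and rise.

```bash
python3 -m pendant '[0,0,0.03,0,0,0,60, 0,0,0,0,0,0,80, 0,0,0,0,0,0,80, 0,0,0,0,0,0,80, 0,0,0.3,0,0,0,80, 0,0,0.8,0,0,0,80, 0,0,0.9,0,0,0,80, 0,0,0.9,0,0,0,80, 0,0,0.9,0,0,0,80, 0,0,0,0,0,0,80]' 45
python3 st.py
python3 look.py scene s8 200 170 320 260 6 1.2;python3 look.py top t8 205 170 335 265 6 1.2;python3 look.py wrist w8 0 0 560 420 1 1.2
```

```text
time_s: 12.65
tool_pos: [0.5344, 0.1262, 0.1695]
tool_rot: [-89.8, 0.2, -98.5]
force: [0.3, -0.4, -0.2]
grip_width: 0.0802
t 12.65 q [-36.4788   7.8998  22.3857 102.6844  -3.3119  69.8104 -21.6604] grip 0.08018149369004123
tcp [0.5344 0.1262 0.1695] grasp [0.5344 0.1261 0.1885] F [ 0.254  -0.3799 -0.1779]
approach [ 0.0033  0.0028 -1.    ] jaw az -8.507965898381828 jaw [ 0.989  -0.1479  0.0029]
```

View pics/s8.png

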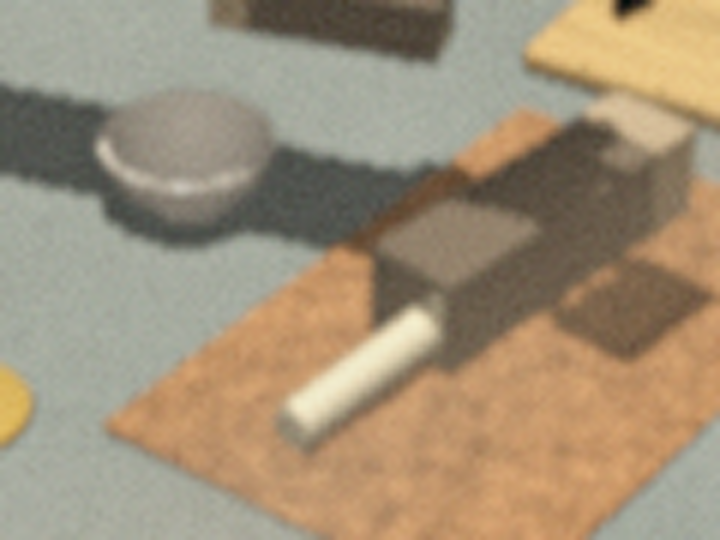

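View pics/t8.png

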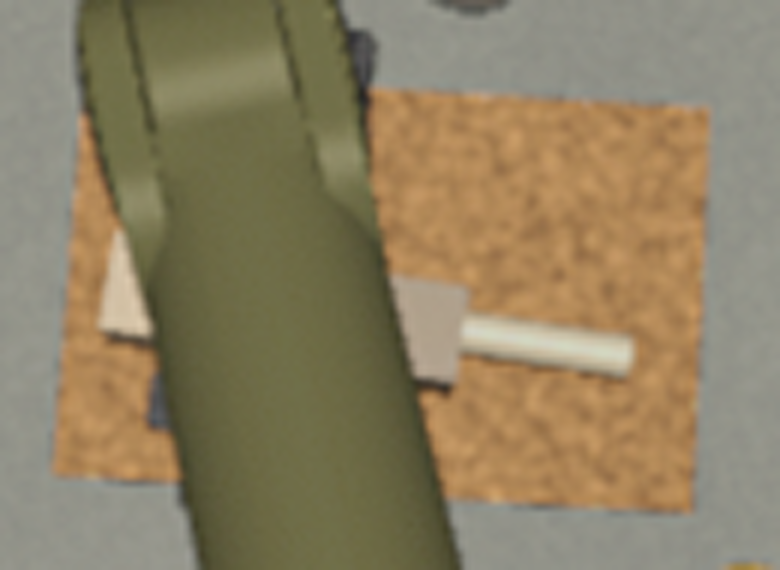

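View pics/w8.png

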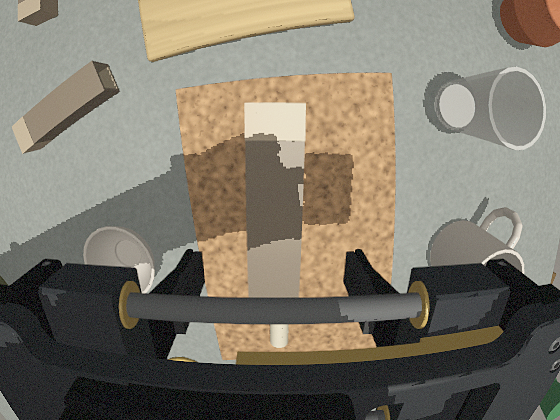

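The vase lies flat on the mat, released. The candle sticks out in the top crop from (465,333) to (632,357).

```bash
python3 - <<'E'
from cell import env
from h import *
np.set_printoptions(precision=4,suppress=True)
c=env.read_camera('top')
f=lambda x,y,z:onz(c,205+x/6,170+y/6,z)
A=f(465,333,.02);B=f(631,357,.018);print(A,B,np.linalg.norm(A-B),'yaw',np.degrees(np.arctan2(*(B-A)[1::-1])))
m=(f(469,289,.054)+f(455,382,.054))/2; print('mouth',m, 'expect', np.array([.532,.1217])+.0925*np.array([np.cos(np.radians(-98.5)),np.sin(np.radians(-98.5))]))
X=np.array([np.cos(np.radians(-98.5)),np.sin(np.radians(-98.5))]);print('protrusion',(B-m)[:2]@X)
g=B-.028*(B-A)/np.linalg.norm(B-A);print('grip pt',g)
E
```

```text
[0.5211 0.0293 0.02  ] [ 0.5085 -0.0584  0.018 ] 0.08865802494522625 yaw -98.18766844410537
mouth [0.5151 0.0316 0.054 ] expect [0.5183 0.0302]
protrusion 0.08995587923327572
grip pt [ 0.5125 -0.0307  0.0186]
```

About 90 mm protrudes, with the candle centre about 15 mm outside the mouth, both within the limits. I grip 33 mm from the mouth, nearer its centre of mass so that it won't droop.

```bash
python3 -m pendant '[-0.15,-0.8,-0.2,0,0,0,55, -0.15,-0.9,-0.4,0,0,0,55, -0.15,-0.9,-0.5,0,0,0,55, 0,-0.64,-0.4,0,0,0,55, 0,0,0,0,0,0,55, 0,0,0,0,0,0,55]' 20
python3 st.py
python3 look.py wrist w9 0 0 560 420 1 1.2
```

```text
time_s: 13.6
tool_pos: [0.514, -0.0028, 0.1052]
tool_rot: [-90.2, -0.0, -98.4]
force: [-0.4, 0.4, -0.3]
grip_width: 0.055
t 13.6 q [-28.3852   7.6038  27.6951 111.1967  -4.0071  62.3561  -7.4675] grip 0.05499656501481658
tcp [ 0.514  -0.0028  0.1052] grasp [ 0.5141 -0.0028  0.1242] F [-0.3533  0.3562 -0.2936]
approach [-0.0041  0.0003 -1.    ] jaw az -8.445968463955916 jaw [ 0.9891 -0.1469 -0.0041]
```

View pics/w9.png

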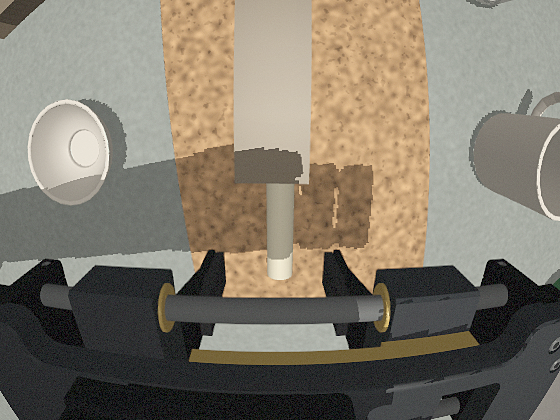

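The wrist view shows the candle (columns 268–293) between the fingertips (215 and 335). I descend and check before closing.

```bash
python3 -m pendant '[0.05,0,-0.6,0,0,0,55, 0,0,-0.8,0,0,0,55, 0,0,-0.6,0,0,0,55, 0,0,-0.25,0,0,0,55, 0,0,0,0,0,0,55]' 20
python3 st.py
python3 look.py scene s9 200 170 320 260 6 1.5
```

```text
time_s: 14.28
tool_pos: [0.5161, -0.0031, 0.0154]
tool_rot: [-90.2, -0.0, -98.4]
force: [0.3, -1.2, 0.8]
grip_width: 0.0549
t 14.275 q [-26.7345  15.1681  26.8937 115.0575  -8.6465  51.8995  -3.6852] grip 0.05494317780562143
tcp [ 0.5161 -0.0031  0.0154] grasp [ 0.5161 -0.0031  0.0344] F [ 0.3033 -1.1723  0.7943]
approach [-0.004  -0.0001 -1.    ] jaw az -8.421254239945842 jaw [ 0.9892 -0.1464 -0.0039]
```

View pics/s9.png

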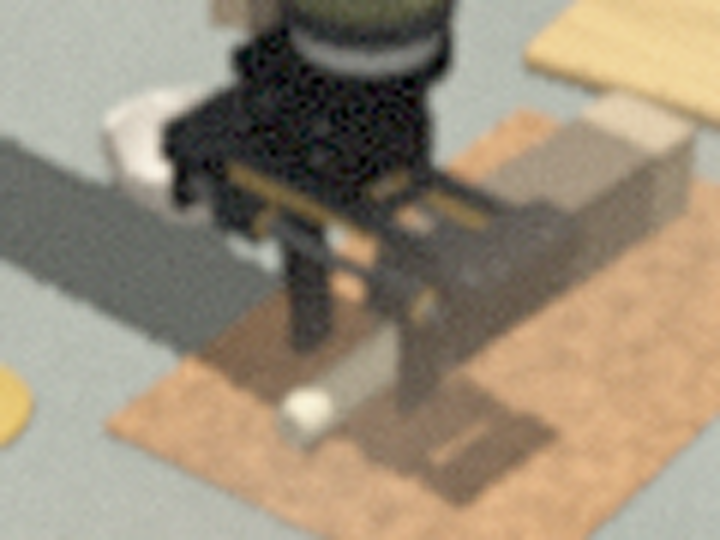

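Fingers straddle the candle and are clear of the vase. I go the last 6 mm down and close.

```bash
python3 -m pendant '[0,0,-0.15,0,0,0,55, 0,0,0,0,0,0,55]' 20
python3 -m pendant '[0,0,0,0,0,0,35, 0,0,0,0,0,0,15, 0,0,0,0,0,0,15, 0,0,0,0,0,0,15]' 20
python3 st.py
```

```text
time_s: 14.58
tool_pos: [0.5162, -0.0038, 0.0096]
tool_rot: [-90.2, -0.0, -98.5]
force: [-0.4, 0.4, 0.1]
grip_width: 0.0548
time_s: 15.08
tool_pos: [0.5161, -0.0039, 0.0095]
tool_rot: [-90.2, -0.0, -98.5]
force: [0.3, 0.1, -0.2]
grip_width: 0.0229
t 15.075 q [-26.5435  15.6981  26.8191 115.2839  -9.0129  51.175   -3.3823] grip 0.022895790198558787
tcp [ 0.5161 -0.0039  0.0095] grasp [ 0.5162 -0.0039  0.0285] F [ 0.2918  0.1153 -0.1806]
approach [-0.0033 -0.0001 -1.    ] jaw az -8.49323867459734 jaw [ 0.989  -0.1477 -0.0033]
```

```bash
python3 -m pendant '[0,0,0.12,0,0,0,15, -0.04,-0.25,0,0,0,0,15, -0.06,-0.4,0,0,0,0,15, -0.06,-0.4,0,0,0,0,15, -0.06,-0.4,0,0,0,0,15, -0.06,-0.4,0,0,0,0,15, -0.06,-0.4,0,0,0,0,15, -0.04,-0.3,0,0,0,0,15, 0,0,0,0,0,0,15]' 20
python3 st.py
python3 look.py scene s10 180 170 320 275 5 1.5; python3 look.py top t10 205 170 335 265 6 1.2
```

```text
time_s: 16.2
tool_pos: [0.5006, -0.1071, 0.0142]
tool_rot: [-90.2, -0.0, -98.6]
force: [0.3, -0.4, 0.1]
grip_width: 0.0215
t 16.2 q [-18.1771  15.1356  30.3147 115.7814  -9.5991  51.664    8.6719] grip 0.021467241214402067
tcp [ 0.5006 -0.1071  0.0142] grasp [ 0.5007 -0.1071  0.0332] F [ 0.2551 -0.3963  0.1085]
approach [-0.0035 -0.0003 -1.    ] jaw az -8.606164786263998 jaw [ 0.9887 -0.1496 -0.0034]
```

View pics/s10.png

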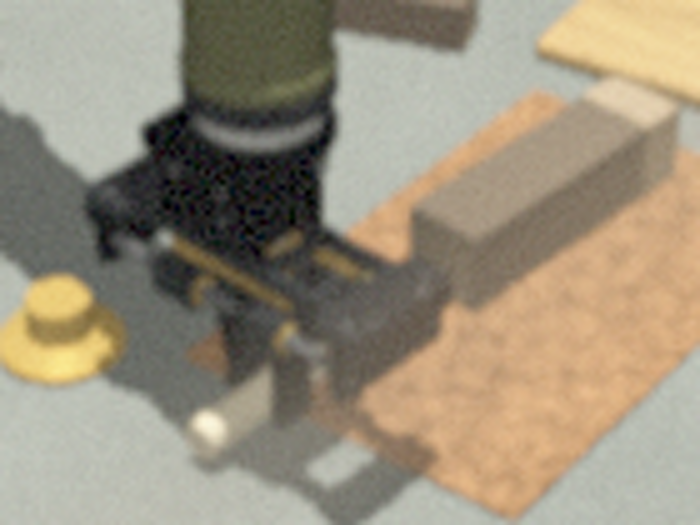

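View pics/t10.png

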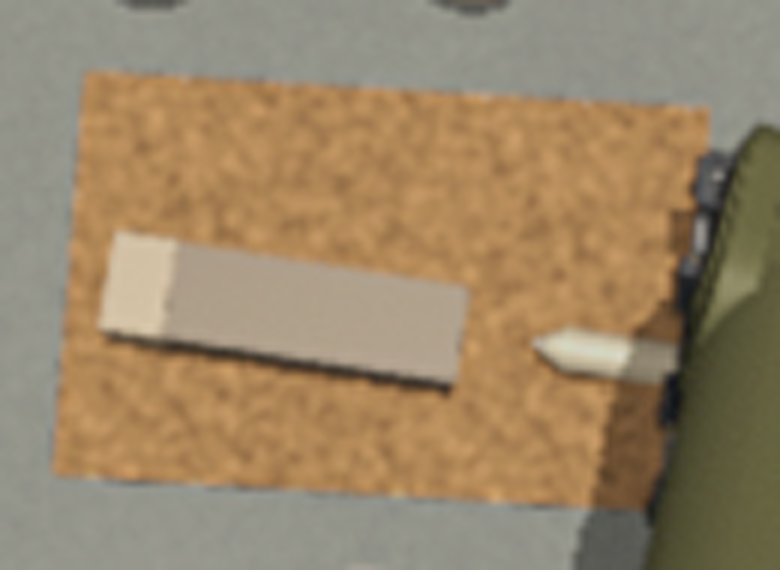

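The candle is fully out and held, and the vase is undisturbed on the mat. I lift, carry it to the tray and turn it by −90°.

```bash
python3 -m pendant '[0,0,0.3,0,0,0,15, 0,0,0.6,0,0,0,15, 0,0,0.7,0,0,0,15, 0,-0.2,0.7,0,0,-0.3,15, 0,-0.4,0.3,0,0,-0.6,15, 0.05,-0.5,0,0,0,-0.75,15, 0.05,-0.5,0,0,0,-0.75,15, 0.05,-0.5,0,0,0,-0.75,15, 0.05,-0.5,0,0,0,-0.75,15, 0.05,-0.5,0,0,0,-0.75,15]' 20
python3 -m pendant '[0.05,-0.5,0,0,0,-0.75,15, 0,-0.5,0,0,0,-0.75,15, 0,-0.5,0,0,0,-0.75,15, 0,-0.5,0,0,0,-0.75,15, 0,-0.5,0,0,0,-0.75,15, 0,-0.3,0,0,0,-0.6,15, 0,-0.2,0,0,0,0,15, 0,0,0,0,0,0,15]' 20
python3 st.py
python3 look.py scene s11 100 200 260 370 4 1.3;python3 look.py top t11 350 150 480 280 5 1.2; python3 look.py wrist w11 0 0 560 420 1 1.2
```

```text
time_s: 17.55
tool_pos: [0.5114, -0.2298, 0.1191]
tool_rot: [-90.2, 0.0, -145.2]
force: [-0.4, -0.3, -1.5]
grip_width: 0.0215
time_s: 18.55
tool_pos: [0.513, -0.3499, 0.1185]
tool_rot: [-90.2, -0.0, 171.6]
force: [0.5, -0.4, -0.4]
grip_width: 0.0209
t 18.55 q [ -6.5549  24.7607  48.9506  96.1733 -20.0399  68.3565 -51.0493] grip 0.020949978913891772
tcp [ 0.513  -0.3499  0.1185] grasp [ 0.513  -0.35    0.1375] F [ 0.496  -0.4188 -0.3944]
approach [ 0.0002  0.0035 -1.    ] jaw az -98.3968415011961 jaw [-0.146  -0.9893 -0.0035]
```

View pics/s11.png

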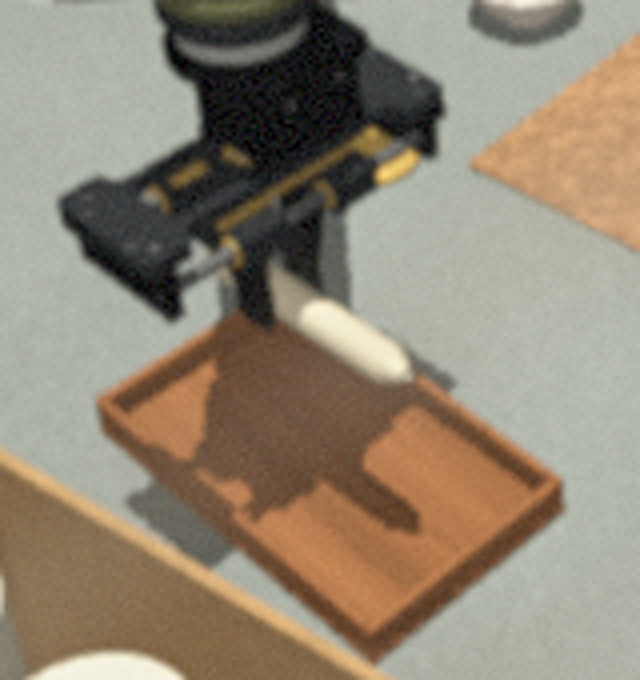

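View pics/t11.png

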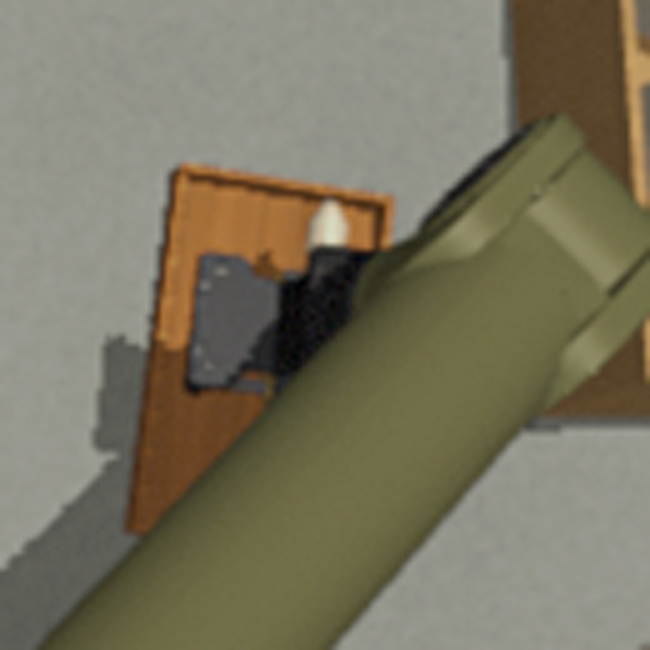

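View pics/w11.png

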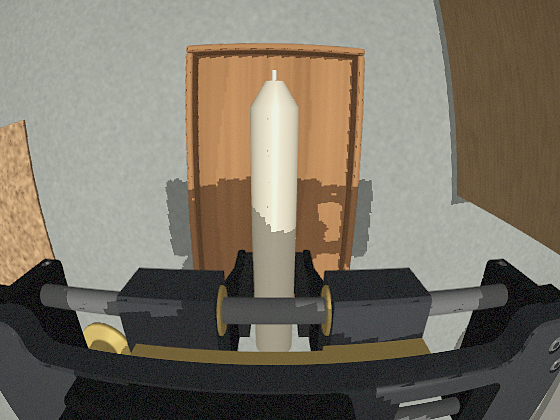

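```bash
python3 - <<'E'
from cell import env
from h import *
c=env.read_camera('scene')
X=np.array([.989,-.146,0]);Y=np.array([.146,.989,0]);C=np.array([.513,-.35,.13])
for u,v in [(100+405/4,200+368/4),(100+310/4,200+312/4)]:
  for du in(0,-2):
    o,d=ray(c,u+du,v);t=((C-o)@Y)/(d@Y);P=o+t*d;print(P,(P-C)@X)
c=env.read_camera('wrist');print(c['cam_to_world'][:3,3])
# tip (275,72) & near side (275,330) in fisheye
for u,v in [(275,72),(274,348)]:
    x,y=u-c['cx'],v-c['cy'];r=np.hypot(x,y);th=r/c['fx'];D=np.array([np.sin(th)*x/r,-np.sin(th)*y/r,-np.cos(th)]);T=c['cam_to_world'];d=T[:3,:3]@D;o=T[:3,3]
    for s in (.06,.08,.09,.1,.12,-.06):
        t=((C+s*X-o)@X)/(d@X);print(u,s,(o+t*d).round(4))
E
```

```text
[ 0.61359885 -0.36485079  0.13721273] 0.10166047457000149
[ 0.60731142 -0.36392262  0.13297444] 0.09530669260996526
[ 0.54034548 -0.35403685  0.12897899] 0.02763405846579126
[ 0.53332472 -0.35300041  0.12450154] 0.02053920712181703
[ 0.59491328 -0.36186392  0.2802967 ]
275 0.06 [ 0.5724 -0.3584  0.4641]
275 0.08 [ 0.5922 -0.3614  0.3028]
275 0.09 [ 0.602  -0.363   0.2222]
275 0.1 [ 0.6119 -0.3645  0.1415]
275 0.12 [ 0.6317 -0.3676 -0.0198]
275 -0.06 [ 0.4539 -0.3399  1.4318]
274 0.06 [ 0.5724 -0.3585  0.2546]
274 0.08 [ 0.5922 -0.3615  0.2771]
274 0.09 [ 0.602  -0.3629  0.2884]
274 0.1 [ 0.6119 -0.3644  0.2997]
274 0.12 [ 0.6317 -0.3674  0.3223]
274 -0.06 [ 0.4537 -0.3407  0.1193]
```

The candle is level within a few degrees, tip at about +98 mm from the grip, and centred over the tray. I lower it.

```bash
python3 -m pendant '[0,0,-0.4,0,0,0,15, 0,0,-0.6,0,0,0,15, 0,0,-0.6,0,0,0,15, 0,0,-0.5,0,0,0,15, 0,0,-0.3,0,0,0,15, 0,0,-0.1,0,0,0,15, 0,0,0,0,0,0,15]' 20
python3 st.py; python3 look.py scene s12 100 200 260 370 4 1.3
```

```text
time_s: 19.68
tool_pos: [0.513, -0.3502, 0.0184]
tool_rot: [-90.2, -0.0, 171.5]
force: [-0.8, -0.3, -0.6]
grip_width: 0.0212
t 19.675 q [ -3.3061  31.3417  45.0654 100.5931 -25.6487  58.9227 -47.2809] grip 0.02115315410590353
tcp [ 0.513  -0.3502  0.0184] grasp [ 0.513  -0.3502  0.0374] F [-0.8048 -0.3376 -0.6041]
approach [ 0.0003  0.0031 -1.    ] jaw az -98.49773063612054 jaw [-0.1478 -0.989  -0.0032]
```

View pics/s12.png

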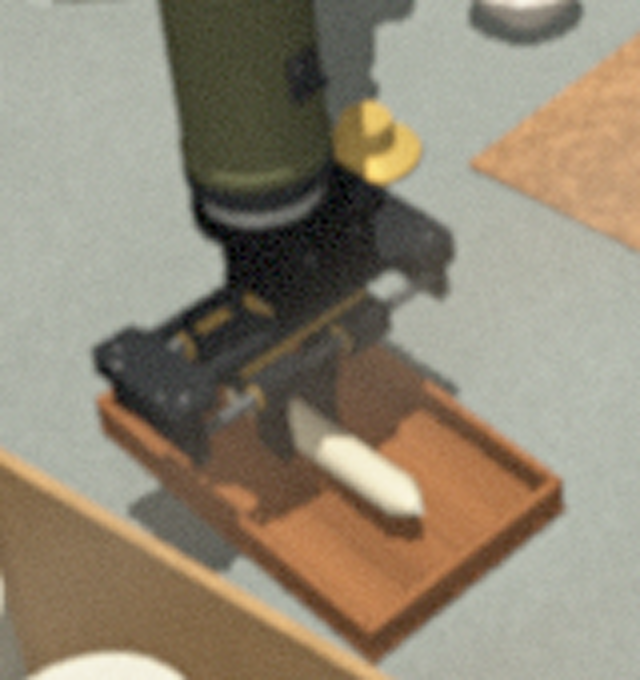

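```bash
python3 -m pendant '[0,0,-0.1,0,0,0,15, 0,0,0,0,0,0,15]' 20;python3 -m pendant '[0,0,-0.05,0,0,0,15, 0,0,0,0,0,0,15]' 20;python3 -m pendant '[0,0,-0.04,0,0,0,15, 0,0,0,0,0,0,15]' 20;
```

```text
time_s: 19.98
tool_pos: [0.5129, -0.3498, 0.0142]
tool_rot: [-90.2, -0.0, 171.5]
force: [-0.3, -0.0, -1.0]
grip_width: 0.0208
time_s: 20.23
tool_pos: [0.5128, -0.3498, 0.0121]
tool_rot: [-90.2, -0.0, 171.5]
force: [0.3, -0.2, -0.0]
grip_width: 0.0216
time_s: 20.48
tool_pos: [0.5131, -0.35, 0.0108]
tool_rot: [-90.2, -0.0, 171.5]
force: [0.0, 0.6, -0.3]
grip_width: 0.0212
```

```bash
python3 -m pendant '[0,0,-0.04,0,0,0,15, 0,0,0,0,0,0,15]' 20;python3 -m pendant '[0,0,-0.03,0,0,0,15, 0,0,0,0,0,0,15]' 20; python3 look.py wrist w12 0 0 560 420 1 1.2
```

```text
time_s: 20.72
tool_pos: [0.5134, -0.3501, 0.0093]
tool_rot: [-90.2, 0.0, 171.5]
force: [1.0, -0.2, 2.7]
grip_width: 0.0213
time_s: 20.98
tool_pos: [0.5136, -0.3501, 0.0087]
tool_rot: [-90.2, 0.1, 171.5]
force: [0.9, 1.2, 6.6]
grip_width: 0.021
```

View pics/w12.png

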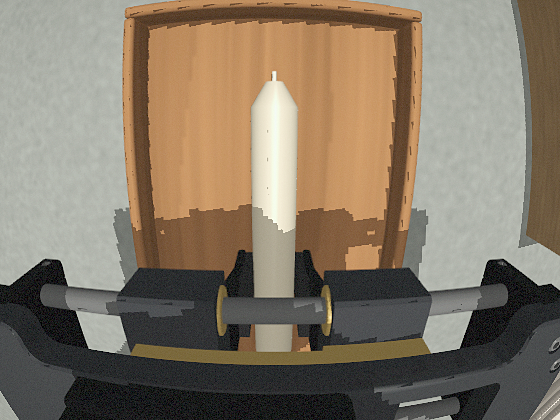

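The candle has touched the floor of the tray (upward force 6.6 N). I open slowly and rise.

```bash
python3 -m pendant '[0,0,0,0,0,0,24, 0,0,0,0,0,0,28, 0,0,0,0,0,0,35, 0,0,0,0,0,0,45, 0,0,0,0,0,0,45, 0,0,0.3,0,0,0,45, 0,0,0.8,0,0,0,45, 0,0,0.9,0,0,0,45, 0,0,0.9,0,0,0,45, 0,0,0.9,0,0,0,45]' 10
python3 -m pendant '[-0.1,0.9,0.5,0,0,0,45, -0.1,0.9,0.3,0,0,0,45, -0.1,0.9,0,0,0,0,45, 0,0.9,0,0,0,0,45, 0,0.9,0,0,0,0,45, 0,0,0,0,0,0,45]'
python3 look.py scene s13 90 170 350 370 3 1.2;python3 look.py top t13 200 130 460 300 3 1.2
```

```text
time_s: 22.28
tool_pos: [0.5128, -0.3501, 0.1619]
tool_rot: [-90.2, 0.0, 171.5]
force: [0.8, 0.3, -0.1]
grip_width: 0.0451
time_s: 23.02
tool_pos: [0.5014, -0.1666, 0.1924]
tool_rot: [-90.3, 0.0, 171.8]
force: [0.1, -0.7, 0.1]
grip_width: 0.045
```

View pics/s13.png

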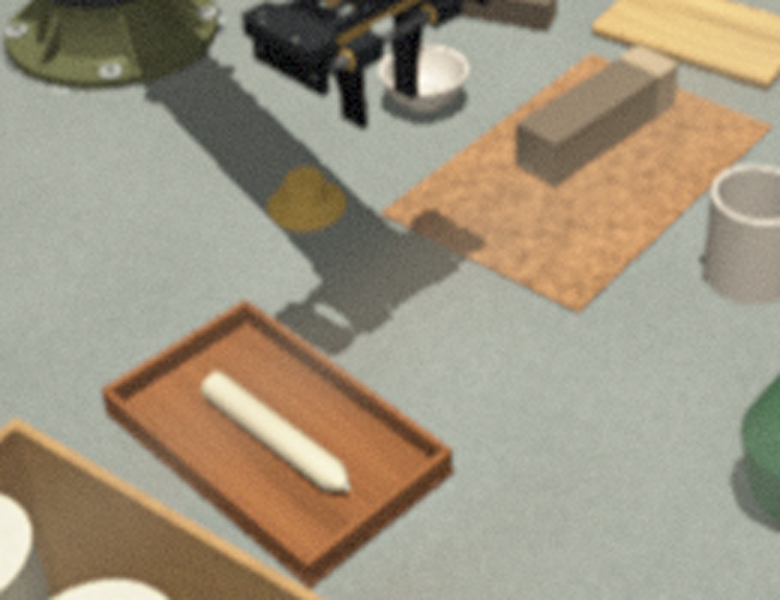

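View pics/t13.png

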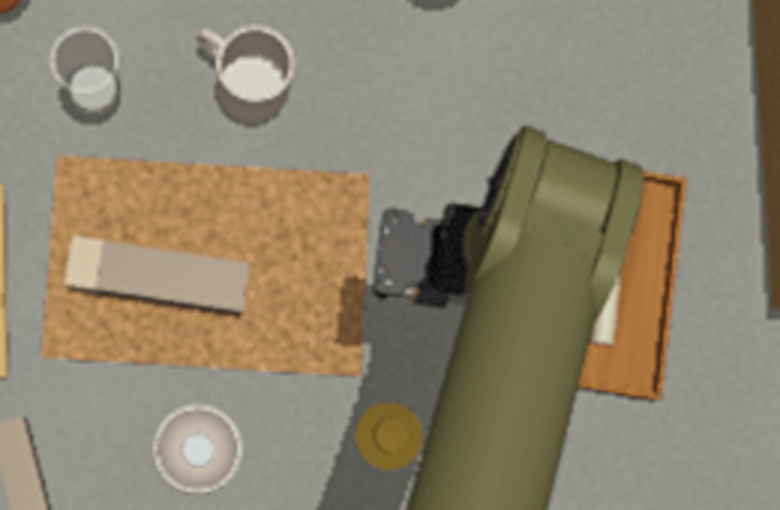

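The candle lies flat in the middle of the tray, at crop (205,385)–(345,490) in the scene view. The vase lies on the mat at (595,115), and the bystanders are in place. I do a quick rest check and then hand in.

```bash
python3 -m pendant '[0,0,0,0,0,0,45, 0,0,0,0,0,0,45, 0,0,0,0,0,0,45, 0,0,0,0,0,0,45]'
python3 - <<'E'
from cell import env
from h import *
c=env.read_camera('scene'); crop(c,'s14',90,170,350,370,3)
a=cv2.imread('pics/s13.png').astype(float);a=255*(a/255)**1.2;b=cv2.imread('pics/s14.png').astype(float)
print('tray diff',np.abs(cv2.GaussianBlur(a-b,(0,0),4))[320:580,120:450].max(),'vase diff',np.abs(cv2.GaussianBlur(a-b,(0,0),4))[40:200,500:700].max())
for x,y in [(212,385),(345,488)]: print(onz(c,90+x/3-2,170+y/3,.017))
print(env.sign_off())
E
```

```text
time_s: 23.62
tool_pos: [0.5007, -0.1702, 0.1917]
tool_rot: [-90.2, -0.0, 171.5]
force: [0.2, -0.7, -0.4]
grip_width: 0.0448
tray diff 24.733813283421046 vase diff 2.7376229687152707
[ 0.4616867  -0.34569471  0.017     ]
[ 0.6116209  -0.36903405  0.017     ]
the job is handed in; nothing more can be done
None
```

View pics/s14.png

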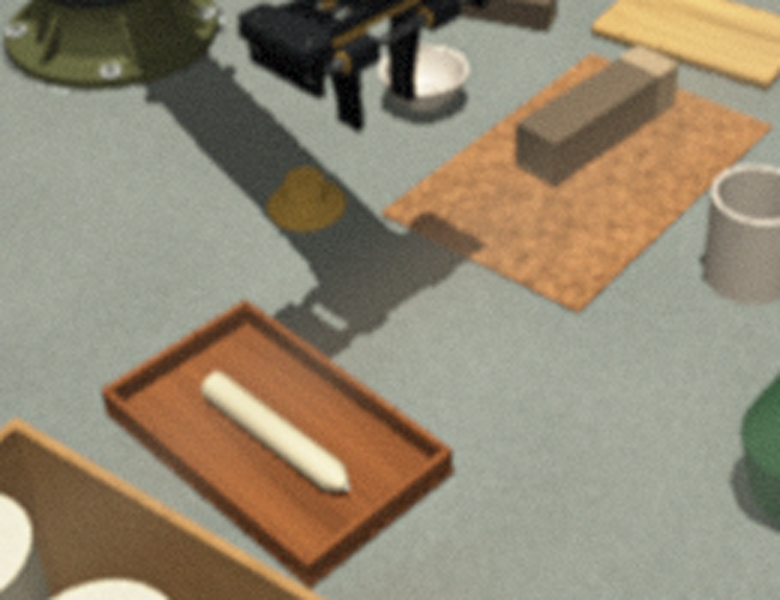

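The candle is out of the vase and lying flat in the wooden tray, and the job was handed in at about 23.7 s of the 61 s allowed. `sign_off` gave no verdict.

- **Tipping the vase:** I tilted it to about 28° just above the mat, the candle slid out, and I laid the vase back on its side and released it. About 90 mm of candle stood out of the mouth by then. That was more than I had planned, because it slid further while I was levelling, but it is within the 25–115 mm allowed.
- **Drawing the candle out:** I gripped it about 33 mm from the mouth, closer to its middle than to its foot, so it would not droop. I pulled it fully clear, lowered it into the tray until it touched the floor, and let go.

**Last checks:**
- The candle looks flat and close to the middle of the tray, with its ends measured at about (0.46, -0.35) and (0.61, -0.37).
- The vase is flat on the mat and released, and the arm is clear of everything.
- The bystanders in view in the last pictures (candlestick, bowl, mug and tumbler) look to be where they were.
- **One disagreement:** comparing two pictures 0.6 s apart gave a clear difference in the tray area (25 grey levels) and almost none around the vase (3). I saw that only after handing in. In both pictures the candle is at the same pixels, so I put it down to the shifting arm shadow and the brightness adjustment of the first picture, but I did not confirm that.

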